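# Hold the hidden bolt head in the housing

### The job

Take the loose lid off the grey housing by its knob and set it down flat on the worktop, clear of the housing. Then reach down into the narrow gap behind the bracket inside, grip the hidden hexagonal bolt head with the fingers, and turn the bolt until the sagging spanner on its nut outside stands level; finish while still holding the head like that, so that it cannot turn back. Do not touch the spanner itself, and leave the tape measure, the spray can and the sanding block where they are.

Things in the scene. Friction and masses are not known exactly. Their poses are not given: they have to be found in the camera images.
- housing: grey open-topped steel housing screwed to the worktop (fixed), outside 120 (x) x 150 (y) x 100 (z) mm, walls 5 mm. Origin: centre of its underside; z up; its front face (-x side) looks roughly at the robot. A bolt runs along the housing's x through the front wall at y = 0, z = 80 mm: nut and spanner outside in front, head hidden inside. Right of it the worktop from x = 0.36 to 0.53 m, y = -0.38 to -0.14 m is always empty
- gap (a point): mouth of the narrow gap inside the housing: between a steel bracket that stands against the front wall and a cross partition, both with tops 8 mm below the rim. Point: centre of the gap level with those tops, at x = -24, y = 0, z = 92 mm of the housing, right above the bolt head. Free 25 mm to each side in x (bracket, partition), 70 mm in y (side walls), open down to z = 10 mm; axes as the housing's
- lid: loose grey lid on the housing, 0.2 to 0.35 kg: plate 126 (x) x 156 (y) x 4 mm with a lip 5 mm deep below it that fits inside the housing's mouth with 4 mm of play. Origin: centre of the lip's underside, so z = 95 mm on the housing and 0 lying on the worktop; axes as the housing's. The plate's top is 9 mm above the origin
- lid_knob (a point): point to grip the lid's black round knob, on its axis, 33 mm above the lid's origin and 24 mm above the plate's top. The knob is 24 to 25 mm in diameter from 15 to 33 mm above the plate's top, on a thinner neck; its top is 38 mm above the plate's top
- bolt_head (a point): dark hexagonal bolt head in the gap, 24 mm across flats, 28 across corners, 16 mm long along the bolt. Point: its centre, 12 mm straight below point gap, 20 mm below the rim. x axis = bolt axis = housing x. At value q of joint bolt it stands turned by -q about housing x (+y side down); at q = 0 two flats are upright, facing the housing's +y and -y. A collar of 8.5 mm radius joins it to the bracket
- spanner_tip (a point): middle of the far end of the steel spanner on the nut, which lies 10 to 20 mm before the front face and to the housing's +y side; 133 mm from the bolt axis, 67 mm before the head's centre; as high as the head's centre when the spanner is level, 26 mm lower when it sags fully. Not to be touched
- bolt (a joint): turn of head, bolt, nut and spanner together (rad): 0 = spanner level, two head flats upright; positive = spanner sags; a peg stops it at +0.20, where the spanner's weight (about 0.1 N m) takes it whenever it is not held. Fingers closed upright on the slanted head jam on its corners and do not square it; once gripped, it turns with the hand about the bolt axis
- tape_measure: yellow tape measure, 69 x 90 x 30 mm, on the worktop at the left, nearer the robot than the housing; bystander. Origin: centre of its underside
- lubricant_can: spray can with a red cap, diameter 50, height 146 mm, standing beyond the housing; bystander. Origin: centre of its underside. A fixed vice stands on the right, beyond x = 0.57 m
- sanding_block: cork sanding block, 62 x 90 x 34 mm, on the worktop left of the housing; bystander. Origin: centre of its underside

How it is judged:
By the outcome, as a careful person would: the job done as asked, in the order asked, and still so for the second after the job is handed in, while the arm keeps its last pose, push and grip.
It also fails if it takes over 45 s, if anything falls off the work surface, if the arm or the gripper's body presses on something with over 40 N, if the wrist force passes 120 N, or if a joint passes its speed limit or range.

### The arm

A 6-joint arm with a two-finger parallel gripper is mounted at the origin on the work surface; the furniture and walls round the work are solid. World frame = base frame: x ahead of the robot, y to its left, z up, the work surface at z = 0. Lengths are in mm, angles in rad, forces in N, time in s.
With the tool pointing down it reaches from about 350 to 975 mm from the base axis. Payload 7.1 kg.
Tool frame: the origin (TCP) lies at the very end of the fingers, on their centre line; the grasp point (between the pads) lies 19 mm behind it; z points along the fingers, y is the line along which they close (so a half turn about z gives the same grasp; the last joint's range is limited). The gripper opens to 88 mm and grips with 3 to 60 N. Pads are 20 mm wide; open, the fingers measure 115 mm over their backs; the gripper's body (75 mm by 178 mm) begins 61 mm behind the grasp point.
Start: joints at [1.267, 0.423, 1.63, -0, 1.089, -0.019], TCP at [175.572, 599.816, 222.675] pointing down, gripper open.
Joint ranges: [-3, 3], [-0.9, 2.11], [0.09, 2.58], [-1.31, 4.45], [0.11, 2.69], [-2.54, 2.54]. Speed limits (rad/s): [2.39, 2.39, 3.01, 3.14, 3.14, 3.14].

### API

Orientations are given as a unit quaternion [x, y, z, w].
In Python, from cell import telemetry, imaging, r gives the robot as it stands. The module is installed in compiled form; this text tells all that it offers.
- The arm moves only by the shell command python3 -m handwheel 'ROWS' [OPENING] [FORCE]. ROWS is JSON, a list of rows, each a list of 6 numbers: the shift along the tool's x, y, z in mm, then the turn, a rotation vector about the tool's x, y, z in rad. In form: [[dx, dy, dz, rx, ry, rz], ...]. A call has 1 to 10 rows; each row is the pose to reach, as a shift and turn from the pose commanded when the call began, along the tool's axes at that moment; what a row does not reach only later rows make up. A row lasts 1/10 s, in which the tool goes at most 50 mm and 8.59 degrees, less where a joint would pass 70% of its speed; a pose out of reach is approached as far as the arm can. A call with a gripper value outside its range is refused whole. OPENING is the finger opening in mm, from 0 to 87.8, set as the call begins (- or left out, the last holds). The fingers move at their own pace and stop on an object; FORCE is the grip in N (left out, the last holds). Time passes only in rows, so rows that repeat a pose let the fingers close. It gives the time, the measured TCP pose, the force, the opening and the grip force at its end, in the units of the state.
- telemetry.get_obs(): the state, without advancing time (a new reading comes with each control period).
- imaging.get_image(name): name is "scene" or "top" or "wrist"; returns a dict with "image" (400x640x3 uint8, red, green, blue), "K" (3x3 intrinsics, pixels), "origin" and "attitude" of the camera in the world. Camera axes: x right, y down, z forward; pixel columns grow to the right and rows downward; lengths in mm; the calibration is good to about 2 mm. The wrist camera is an equidistant fisheye: a pixel r from the principal point sees the ray r / f radians off the axis. A picture is of the moment at which its call begins. There is no depth.
- r.finish_job(): hands the job in; it is judged then, once.
The state is a dict: "time_s": time; "joints": joint angles; "joint_vel": joint speeds; "effort": joint torques, N m; "tcp_pos": TCP position; "orientation": TCP orientation; "contact_force": force on the tool from outside, world axes, zero at the start; "moment": the same for the moment, N m; "width": opening from 0.0 (shut) to 1.0 (fully open); "grip_force": force on a finger pad.
Only numpy, scipy, OpenCV 4.12 (cv2) and the standard library are available. Lean on these libraries where they do the work, as an engineer would, in place of code of your own. Each camera call takes 0.05 s, during which the arm holds its last target. There are 200 camera calls.

## Working session

There is one attempt and no reset: what is moved stays moved. The work goes in short steps, Python scripts to look and compute and a shell command to move; the robot and the scene stay as the last step left them, time stands still between calls to the robot, and variables do not carry over. Pictures are saved under pics/ and viewed, at most 10 in all, crops included, and the job is handed in when it is done.

```bash
mkdir -p pics; cat > h.py <<'E'
import numpy as np, cv2
from cell import telemetry, imaging, r
from scipy.spatial.transform import Rotation as R
def att(a):
    a=np.array(a,float)
    return a if a.shape==(3,3) else R.from_quat(a).as_matrix()
def grab(name,fn=None):
    d=imaging.get_image(name)
    if fn: cv2.imwrite('pics/'+fn,d['image'][:,:,::-1])
    return d
def ray(d,u,v):
    K=np.array(d['K']); x=(u-K[0,2])/K[0,0]; y=(v-K[1,2])/K[1,1]
    if d.get('fish'):
        t=np.hypot(x,y); c=np.array([x/t*np.sin(t),y/t*np.sin(t),np.cos(t)]) if t>0 else np.array([0,0,1.])
    else: c=np.array([x,y,1.]); c/=np.linalg.norm(c)
    return np.array(d['origin'],float),att(d['attitude'])@c
def plane(d,u,v,z):
    o,q=ray(d,u,v); return o+q*(z-o[2])/q[2]
def tri(rs):
    A=0;b=0
    for o,q in rs:
        P=np.eye(3)-np.outer(q,q);A=A+P;b=b+P@o
    return np.linalg.solve(A,b)
def proj(d,p):
    c=att(d['attitude']).T@(np.array(p)-np.array(d['origin'])); K=np.array(d['K'])
    if d.get('fish'):
        t=np.arctan2(np.hypot(c[0],c[1]),c[2]); n=np.hypot(c[0],c[1]); c=np.array([c[0]/n*t,c[1]/n*t,1])
    else: c=c/c[2]
    return (K@c)[:2]
def totool(dw):
    return R.from_quat(telemetry.get_obs()['orientation']).as_matrix().T@np.array(dw)
E
python3 - <<'E'
from h import *
for n in ('scene','top'):
    d=grab(n,n+'0.png'); print(n,np.round(d['K'],1).tolist(),d['origin'],np.round(d['attitude'],4).tolist())
print(telemetry.get_obs())
E
```

```text
scene [[391.1, 0.0, 315.6], [0.0, 391.1, 203.6], [0.0, 0.0, 1.0]] [281.8250893  675.39444297 752.06781653] [-0.2144, 0.9121, -0.3395, 0.0829]
top [[420.1, 0.0, 320.3], [0.0, 420.1, 202.4], [0.0, 0.0, 1.0]] [460.54672553 156.65581421 970.56118725] [0.7136, -0.6988, 0.0352, -0.0348]
{'time_s': 0.1, 'joints': array([ 1.26700007e+00,  4.23753162e-01,  1.63061066e+00,  2.87497648e-06,
        1.08859291e+00, -1.90050809e-02]), 'joint_vel': array([-0.0006108 , -0.00151   , -0.0021257 , -0.00017043, -0.0005645 ,
        0.00043375]), 'effort': array([ 3.13237308e-06, -5.45610702e+01, -2.74323767e+01,  6.44546072e-02,
        1.89482857e-02, -6.50521685e-06]), 'tcp_pos': array([175.42568686, 599.35307849, 221.9876031 ]), 'orientation': array([ 1.41915487e-01,  9.89878543e-01, -6.72972110e-04, -1.10861142e-04]), 'contact_force': array([-0.02131392, -0.80253392,  0.38834766]), 'moment': array([-0.0002456 , -0.00048919,  0.00361283]), 'grip_force': 0.0, 'width': 0.9988292421869218}
```

View pics/scene0.png

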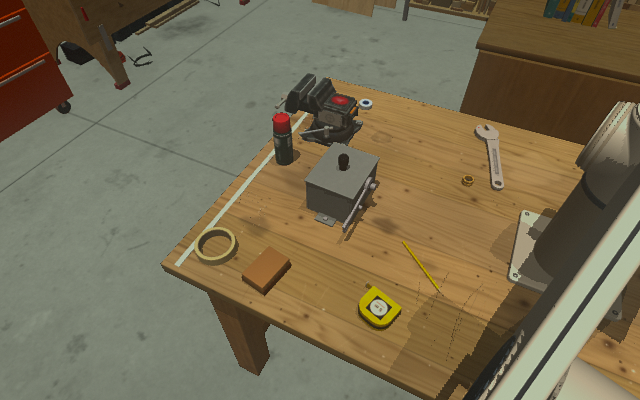

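View pics/top0.png

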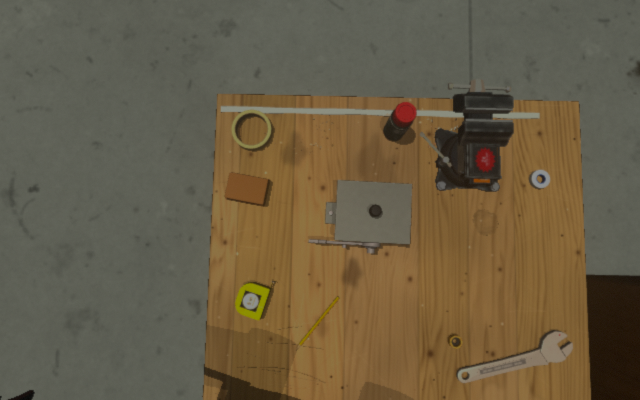

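The top view shows the lid as a grey rectangle spanning about (335,181)–(411,244), with its knob at (375,211) and the spanner along its front edge at row 241. In the scene view the knob is at (343,160) and the can is behind the housing. Next I'll measure the lid outline and the knob.

```bash
python3 - <<'E'
from h import *
d=grab('top'); im=d['image']; s=grab('scene')
hsv=cv2.cvtColor(im,cv2.COLOR_RGB2HSV)
m=((hsv[...,1]<45)&(hsv[...,2]>70)).astype(np.uint8)*255
roi=np.zeros_like(m); roi[170:260,300:425]=m[170:260,300:425]
roi=cv2.morphologyEx(roi,cv2.MORPH_CLOSE,np.ones((19,19)))
roi=cv2.morphologyEx(roi,cv2.MORPH_OPEN,np.ones((25,25)))
c=max(cv2.findContours(roi,0,2)[0],key=cv2.contourArea)
rect=cv2.minAreaRect(c); print(rect)
P=np.array([plane(d,*p,104) for p in cv2.boxPoints(rect)]); print(P.round(1)); print(np.linalg.norm(np.diff(P,axis=0),axis=1), 'centre',P.mean(0))
e=[P[1]-P[0],P[2]-P[1]]
for q in e: print('edge yaw',np.degrees(np.arctan2(q[1],q[0])))
def knob(img,x0,x1,y0,y1):
    g=img[y0:y1,x0:x1].max(2)<60
    n,l,st,ce=cv2.connectedComponentsWithStats(g.astype(np.uint8)); i=1+np.argmax(st[1:,4]); print(st[i]); return ce[i]+[x0,y0]
kt=knob(im,360,392,196,228); ks=knob(s['image'],330,356,148,175); print(kt,ks)
print('knob tri',tri([ray(d,*kt),ray(s,*ks)]), 'on plane 131',plane(d,*kt,135))
E
```

```text
((372.5, 213.0), (60.0, 73.0), 90.0)
[[587.9 125.3 104. ]
 [591.1 -26.8 104. ]
 [466.7 -26.8 104. ]
 [463.5 123.1 104. ]]
[152.0946121  124.4478444  149.95484396] centre [527.29615645  48.68577223 104.        ]
edge yaw -88.78234831516302
edge yaw -179.99266843970778
[  9   9  13  12 125]
[  8   6  11  17 144]
[374.888 210.608] [343.03472222 161.82638889]
knob tri [529.54427935  46.09551129 123.7031512 ] on plane 131 [529.36877455  47.83157582 135.        ]
```

```bash
python3 -m handwheel '[[-495,-431,0,0,0,-0.285],[-495,-431,0,0,0,-0.285],[-495,-431,0,0,0,-0.285],[-495,-431,0,0,0,-0.285],[-495,-431,0,0,0,-0.285],[-495,-431,0,0,0,-0.285],[-495,-431,0,0,0,-0.285],[-495,-431,0,0,0,-0.285],[-495,-431,0,0,0,-0.285],[-495,-431,0,0,0,-0.285]]' 50
python3 - <<'E'
from h import *
o=telemetry.get_obs(); print(R.from_quat(o['orientation']).as_matrix().round(3),o['tcp_pos'],totool(np.array([529,47,222])-o['tcp_pos']))
E
```

```text
time_s: 1.2
tcp_pos: [446.0, 176.9, 222.9]
orientation: [-0.0, 1.0, 0.0, 0.0]
contact_force: [0.6, -0.1, -0.4]
width: 0.569
grip_force: 0.0
[[-1. -0.  0.]
 [-0.  1.  0.]
 [-0.  0. -1.]] [445.98119141 176.88511018 222.85101336] [ -82.99099415 -129.90285396    0.85561376]
```

```bash
python3 -m handwheel '[[-83,-130,0,0,0,0],[-83,-130,0,0,0,0],[-83,-130,0,0,0,0],[-83,-130,0,0,0,0],[-83,-130,0,0,0,0]]'
python3 - <<'E'
from h import *
d=grab('wrist','w1.png'); print(np.round(d['K'],1).tolist(),d['origin'],np.round(att(d['attitude']),3).tolist())
d['fish']=1; print(proj(d,[529,47,142]),proj(d,telemetry.get_obs()['tcp_pos']))
E
```

```text
time_s: 1.7
tcp_pos: [528.4, 47.7, 222.4]
orientation: [0.001, 1.0, 0.0, -0.0]
contact_force: [0.2, 0.4, -0.3]
width: 0.57
grip_force: 0.0
[[309.7, 0.0, 317.6], [0.0, 309.7, 202.1], [0.0, 0.0, 1.0]] [451.26416726  48.21756901 385.13875448] [[0.002, 0.959, 0.282], [1.0, -0.002, 0.0], [0.001, 0.282, -0.959]]
[316.09936496 209.31088248] [318.55459132 249.42934884]
```

View pics/w1.png

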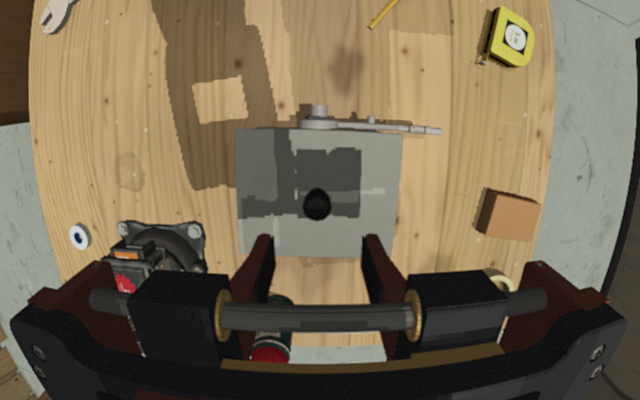

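The wrist view shows the lid from (238,130) to (403,135) along its front edge, the knob at (317,205), and the fingers on either side of it. I'll fit the front edge and knob more closely.

```bash
cat >> h.py <<'E'
def lines(d,z,sides):
    g=cv2.GaussianBlur(d['image'],(3,3),0).astype(float)
    sat=g.max(2)-g.min(2); out={}
    for name,(pts,dirn) in sides.items():
        W=[]
        for p in pts:
            prof=np.array([sat[int(p[1]+k*dirn[1]),int(p[0]+k*dirn[0])] for k in range(-9,10)])
            dd=np.diff(prof); i=np.argmax(dd)
            if dd[i]>6: W.append(plane(d,p[0]+(i-8.5)*dirn[0],p[1]+(i-8.5)*dirn[1],z)[:2])
        W=np.array(W); vx,vy,x,y=cv2.fitLine(W.astype(np.float32),cv2.DIST_HUBER,0,.01,.01).ravel()
        res=np.abs((W-[x,y])@[-vy,vx]); out[name]=(np.degrees(np.arctan2(vy,vx)),x,y,len(W),res.mean().round(2))
    return out
E
python3 - <<'E'
from h import *
w=grab('wrist'); w['fish']=1
S={'front':([(u,130+(u-238)*.03) for u in range(245,296,4)],(0,-1)),
 'right':([(238,v) for v in range(140,235,5)],(-1,0)),'left':([(402-(v-135)*.07,v) for v in range(145,230,5)],(1,0))}
print(lines(w,104,S))
t=grab('top')
S={'back':([(u,182) for u in range(342,408,4)],(0,-1)),'right':([(411,v) for v in range(190,240,3)],(1,0)),'left':([(335,v) for v in range(187,200,2)],(-1,0)),'front':([(u,243) for u in range(384,408,3)],(0,1))}
print(lines(t,104,S))
g=w['image'][180:230,295:340].max(2)<45
n,l,st,ce=cv2.connectedComponentsWithStats(g.astype(np.uint8)); i=1+np.argmax(st[1:,4]); print(st[i],ce[i]+[295,180],plane(w,*(ce[i]+[295,180]),131))
E
```

```text
{'front': (np.float32(89.725365), np.float32(463.25674), np.float32(4.4399915), 13, np.float64(0.36)), 'right': (np.float32(-1.558157), np.float32(519.4413), np.float32(-29.960712), 19, np.float64(0.26)), 'left': (np.float32(-1.5563928), np.float32(520.72705), np.float32(125.75554), 17, np.float64(0.34))}
{'back': (np.float32(79.45069), np.float32(598.81946), np.float32(96.25061), 5, np.float64(1.67)), 'right': (np.float32(-3.8657365), np.float32(489.26852), np.float32(-28.669044), 5, np.float64(0.66)), 'left': (np.float32(1.0390462), np.float32(566.76385), np.float32(132.1664), 7, np.float64(0.0)), 'front': (np.float32(85.07212), np.float32(455.26303), np.float32(-18.612625), 1, np.float64(0.0))}
[  6   9  29  32 709] [315.30042313 205.18899859] [528.03884902  47.34716434 131.        ]
```

```bash
python3 -m handwheel '[[0.7,0,50,0,0,0.026],[0.7,0,95,0,0,0.026],[0.7,0,112,0,0,0.026],[0.7,0,112,0,0,0.026]]'
python3 -m handwheel '[[0,0,0,0,0,0],[0,0,0,0,0,0],[0,0,0,0,0,0],[0,0,0,0,0,0],[0,0,0,0,0,0]]' 15 30
```

```text
time_s: 2.25
tcp_pos: [524.7, 50.1, 108.2]
orientation: [0.012, 1.0, -0.0, -0.003]
contact_force: [0.2, -0.2, 0.6]
width: 0.571
grip_force: 0.0
time_s: 2.75
tcp_pos: [528.5, 48.7, 112.1]
orientation: [0.013, 1.0, 0.0, 0.001]
contact_force: [-1.3, -0.7, 6.3]
width: 0.27
grip_force: 30.0
```

```bash
python3 -m handwheel '[[0,0,-8,0,0,0],[0,0,-25,0,0,0],[0,0,-50,0,0,0],[0,0,-75,0,0,0],[5,-15,-90,0,0,0],[12,-45,-90,0,0,0],[22,-85,-90,0,0,0],[32,-125,-90,0,0,0],[42,-165,-90,0,0,0],[52,-205,-90,0,0,0]]' - 45
python3 -m handwheel '[[9,-40,0,0,0,0],[17,-75,0,0,0,0],[22,-95,0,0,0,0],[23,-103,10,0,0,0],[23,-103,40,0,0,0],[23,-103,75,0,0,0],[23,-103,110,0,0,0],[23,-103,135,0,0,0],[23,-103,150,0,0,0],[23,-103,150,0,0,0]]'
python3 -c "
from h import *
grab('scene','s1.png');print(telemetry.get_obs()['tcp_pos'],telemetry.get_obs()['width']*87.8)"
```

```text
time_s: 3.75
tcp_pos: [469.3, -156.1, 201.1]
orientation: [0.013, 1.0, 0.0, 0.0]
contact_force: [0.9, -0.1, -4.0]
width: 0.268
grip_force: 45.0
time_s: 4.75
tcp_pos: [443.0, -255.3, 48.3]
orientation: [0.013, 1.0, 0.001, -0.002]
contact_force: [-0.8, 0.1, -3.4]
width: 0.267
grip_force: 45.0
[ 443.90468981 -255.96796497   49.57813779] 23.1694186416596
```

View pics/s1.png

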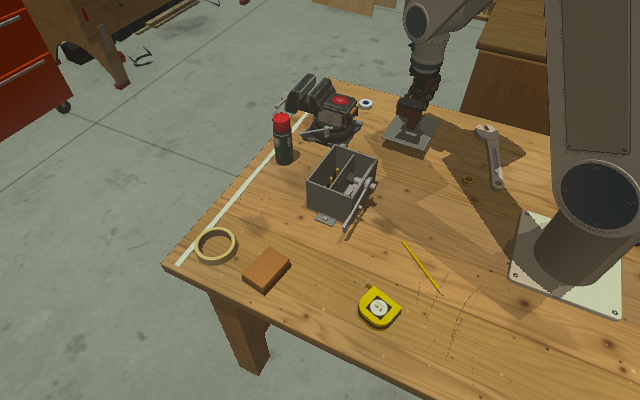

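The housing is now open at (340,185) and the lid hangs level in the gripper at (410,135), over the empty area. I'll lower it.

```bash
python3 -m handwheel '[[0,0,15,0,0,0],[0,0,25,0,0,0],[0,0,30,0,0,0],[0,0,33,0,0,0],[0,0,34,0,0,0],[0,0,34,0,0,0]]'
```

```text
time_s: 5.4
tcp_pos: [444.8, -257.2, 17.2]
orientation: [0.013, 1.0, -0.0, 0.0]
contact_force: [-0.5, 1.5, -1.1]
width: 0.263
grip_force: 45.0
```

```bash
python3 -m handwheel '[[0,0,0.5,0,0,0],[0,0,0.5,0,0,0]]'
python3 -m handwheel '[[0,0,0,0,0,0],[0,0,0,0,0,0],[0,0,0,0,0,0],[0,0,0,0,0,0]]' 50
python3 -m handwheel '[[0,0,-30,0,0,0],[0,0,-80,0,0,0],[0,0,-130,0,0,0],[0,0,-180,0,0,0],[0,0,-205,0,0,0],[-16,45,-205,0,0,0],[-35,95,-205,0,0,0],[-50,145,-205,0,0,0],[-65,195,-205,0,0,0],[-80,245,-205,0,0,0]]'
python3 - <<'E'
from h import *
o=telemetry.get_obs(); print(totool(np.array([503,48,225])-o['tcp_pos']))
E
```

```text
time_s: 5.6
tcp_pos: [444.9, -257.2, 17.1]
orientation: [0.013, 1.0, -0.0, 0.0]
contact_force: [-1.8, 2.4, 6.2]
width: 0.265
grip_force: 45.0
time_s: 6.0
tcp_pos: [444.8, -257.3, 16.2]
orientation: [0.013, 1.0, -0.0, 0.0]
contact_force: [0.8, 0.1, -0.9]
width: 0.555
grip_force: 0.0
time_s: 7.0
tcp_pos: [528.1, -22.0, 221.3]
orientation: [0.013, 1.0, -0.0, 0.0]
contact_force: [0.5, -0.2, 0.3]
width: 0.568
grip_force: 0.0
[26.89533471 69.3549378  -3.70155357]
```

```bash
python3 -m handwheel '[[-15,35,0,0,0,0],[-30,69,0,0,0,0],[-30,69,0,0,0,0],[-30,69,0,0,0,0]]'
python3 - <<'E'
from h import *
d=grab('wrist'); cv2.imwrite('pics/w2.png',cv2.resize(d['image'][90:290,200:460,::-1],None,fx=3,fy=3,interpolation=cv2.INTER_CUBIC)[:600,:780])
t=grab('top'); s=grab('scene')
a=cv2.resize(t['image'][165:265,300:430,::-1],None,fx=3,fy=3,interpolation=cv2.INTER_CUBIC)
b=cv2.resize(s['image'][130:250,290:390,::-1],None,fx=3,fy=3,interpolation=cv2.INTER_CUBIC)
c=np.zeros((360,700,3),np.uint8); c[:300,:390]=a; c[:,400:]=b; cv2.imwrite('pics/ts2.png',c)
np.save('w2.npy',d,allow_pickle=True); np.save('t2.npy',t,allow_pickle=True); np.save('s2.npy',s,allow_pickle=True)
E
```

```text
time_s: 7.4
tcp_pos: [559.2, 44.7, 220.8]
orientation: [0.012, 1.0, -0.0, -0.0]
contact_force: [-0.6, -0.7, 0.2]
width: 0.567
grip_force: 0.0
```

View pics/w2.png

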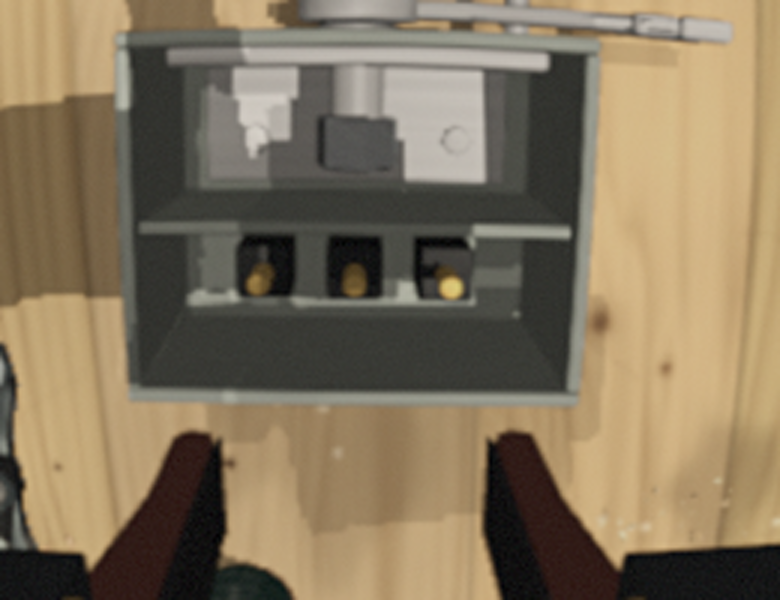

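View pics/ts2.png

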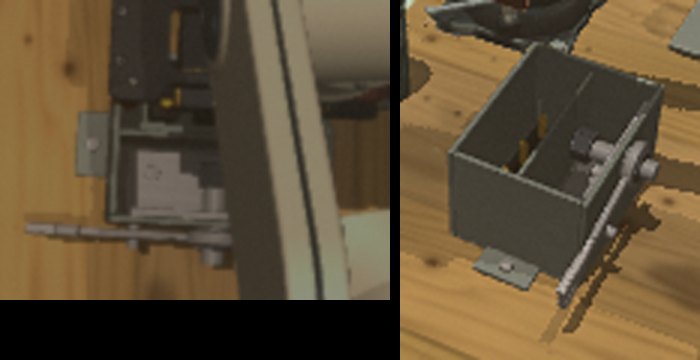

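The wrist crop shows the open housing, with rim outer corners at crop (118,33), (598,40), (132,402) and (578,405). The dark hex head is in the gap at crop (320–397, 113–172). The scene crop shows the spanner sagging at its far end. Next I'll compute the housing frame from the rim and check it against the head.

```bash
python3 - <<'E'
from h import *
w=np.load('w2.npy',allow_pickle=True).item(); w['fish']=1
f=lambda u,v:(200+(u-1)/3,90+(v-1)/3)
S={'right':([f(118+(v-40)*.038,v) for v in range(50,385,12)],(-1,0)),'left':([f(598-(v-40)*.055,v) for v in range(50,385,12)],(1,0)),
'front':([f(u,33) for u in range(130,290,8)],(0,-1)),'back':([f(u,404) for u in range(150,570,12)],(0,1))}
for k,v in lines(w,100,S).items(): print(k,np.round(v,2))
P=np.array([plane(w,*f(*c),100) for c in((118,33),(598,40),(578,405),(132,402))]); print(P.round(1),P.mean(0).round(1))
e=P[1]-P[0]+P[2]-P[3]; a=P[3]-P[0]+P[2]-P[1]; print('yaw',np.degrees(np.arctan2(-e[0],e[1])),np.degrees(np.arctan2(a[1],a[0])),np.linalg.norm(e)/2,np.linalg.norm(a)/2)
for c in((320,113),(397,118),(320,168),(393,172)): print('head',plane(w,*f(*c),87).round(1))
s=np.load('s2.npy',allow_pickle=True).item()
print('tip',tri([ray(w,*f(732,31)),ray(s,290+(565-400)/3,130+303/3)]))
print(telemetry.get_obs()['tcp_pos'])
E
```

```text
right [-1.5700e+00  5.1643e+02 -2.7380e+01  2.8000e+01  3.6000e-01]
left [-1.8300e+00  5.1770e+02  1.2198e+02  2.8000e+01  3.9000e-01]
front [8.6900e+01 4.6827e+02 6.9900e+00 2.0000e+01 1.9000e-01]
back [8.8060e+01 5.8879e+02 4.6690e+01 3.5000e+01 3.4000e-01]
[[466.7 -24.9 100. ]
 [472.1 122.3 100. ]
 [590.7 119.1 100. ]
 [586.2 -29.  100. ]] [528.9  46.9 100. ]
yaw -1.927042545788261 -1.757502575478901 147.66788002099486 119.07480417287782
head [495.1  36.   87. ]
head [497.2  60.4  87. ]
head [512.7  35.5  87. ]
head [514.6  58.8  87. ]
tip [462.36338824 183.76627655  59.34350002]
[558.91508553  43.16417202 221.04269715]
```

```bash
python3 -m handwheel '[[27,12,20,0.1,0,0.005],[54,23,42,0.2,0,0.005],[54,23,42,0.2,0,0.005],[54,23,42,0.2,0,0.005],[54,23,42,0.2,0,0.005],[54,23,42,0.2,0,0.005]]' 46
cat > st.py <<'E'
from h import *
import sys
o=telemetry.get_obs(); M=R.from_quat(o['orientation']).as_matrix()
H=np.array([505.1,47.7,80]); g=o['tcp_pos']-19*M[:,2]
print('tcp',o['tcp_pos'].round(1),'tool y',M[:,1].round(3),'z',M[:,2].round(3),'roll',np.arcsin(-M[2,1]).round(3),'yaw',np.degrees(np.arctan2(-M[0,1],M[1,1])).round(2),'to go',(M.T@(H-g)).round(1),'F',o['contact_force'].round(1),'M',o['moment'].round(2),'w',o['width']*87.8)
E
python3 st.py
```

```text
time_s: 8.15
tcp_pos: [507.4, 67.7, 180.1]
orientation: [0.016, 0.995, -0.099, -0.0]
contact_force: [-0.7, -0.9, 0.7]
width: 0.522
grip_force: 0.0
tcp [507.4  67.7 180.1] tool y [ 0.033  0.98  -0.198] z [-0.004 -0.198 -0.98 ] roll 0.199 yaw -1.91 to go [1.900e+00 1.000e-01 1.211e+02] F [-0.7 -0.9  0.7] M [ 0.12  0.01 -0.01] w 45.79772382112548
```

```bash
python3 -m handwheel '[[1.9,0,30,0,0,0],[1.9,0,65,0,0,0],[1.9,0,90,0,0,0],[1.9,0,108,0,0,0],[1.9,0,118,0,0,0],[1.9,0,121,0,0,0],[1.9,0,121,0,0,0],[1.9,0,121,0,0,0]]'; python3 st.py
python3 - <<'E'
from h import *
d=grab('wrist'); cv2.imwrite('pics/w3.png',cv2.resize(d['image'][120:320,200:460,::-1],None,fx=3,fy=3,interpolation=cv2.INTER_CUBIC))
E
```

```text
time_s: 8.95
tcp_pos: [504.4, 44.8, 61.5]
orientation: [0.016, 0.995, -0.1, -0.0]
contact_force: [0.3, 0.7, -0.0]
width: 0.523
grip_force: 0.0
tcp [504.4  44.8  61.5] tool y [ 0.031  0.98  -0.198] z [-0.004 -0.198 -0.98 ] roll 0.2 yaw -1.8 to go [-0.6 -0.8  0.3] F [ 0.3  0.7 -0. ] M [ 0.14 -0.04 -0.02] w 45.907727571046465
```

View pics/w3.png

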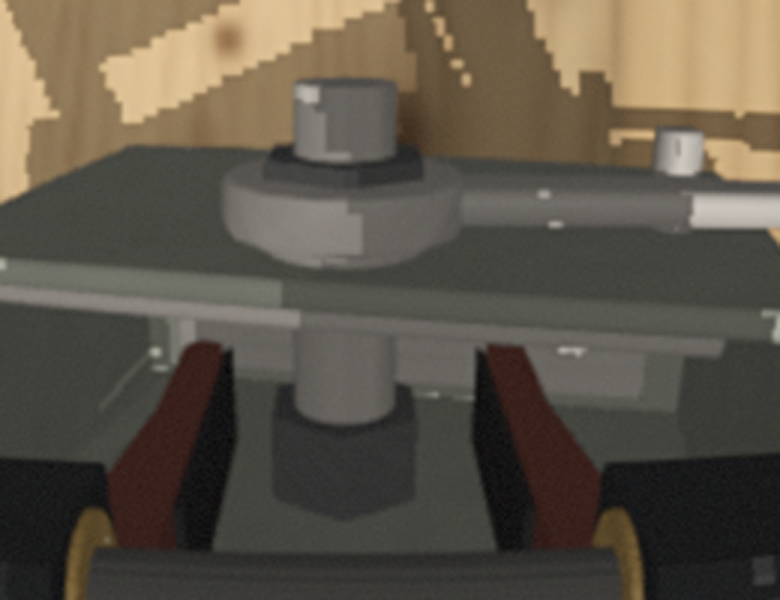

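The fingers straddle the head, whose flats are parallel to the pads (head columns 275–415, fingers 235 and 475). It sits about 1 mm toward −y of centre, so I'll shift by that and close.

```bash
python3 -m handwheel '[[-0.5,-1.2,0.3,0,0,0],[-0.5,-1.2,0.3,0,0,0],[-0.5,-1.2,0.3,0,0,0],[-0.5,-1.2,0.3,0,0,0],[-0.5,-1.2,0.3,0,0,0],[-0.5,-1.2,0.3,0,0,0]]' 18 40; python3 st.py
```

```text
time_s: 9.6
tcp_pos: [504.2, 43.0, 60.9]
orientation: [0.015, 0.995, -0.1, -0.001]
contact_force: [-0.8, -5.5, 5.8]
width: 0.274
grip_force: 40.0
tcp [504.2  43.   60.9] tool y [ 0.03   0.979 -0.199] z [-0.005 -0.199 -0.98 ] roll 0.201 yaw -1.76 to go [-0.8  0.8 -0.6] F [-0.8 -5.5  5.8] M [-0.95  0.03 -0.02] w 24.07672432041933
```

```bash
python3 -m handwheel '[[0,0.5,0,-0.025,0,0],[0,0.9,0,-0.05,0,0],[0,1.4,-0.1,-0.075,0,0],[0,1.9,-0.1,-0.1,0,0],[0,2.4,-0.2,-0.125,0,0],[0,2.8,-0.2,-0.15,0,0],[0,3.3,-0.3,-0.175,0,0],[0,3.8,-0.4,-0.2,0,0],[0,3.8,-0.4,-0.2,0,0],[0,3.8,-0.4,-0.2,0,0]]' - 55; python3 st.py
python3 - <<'E'
from h import *
d=grab('wrist'); s=grab('scene'); t=grab('top')
c=np.zeros((600,800,3),np.uint8)
c[:400,:520]=cv2.resize(d['image'][120:320,200:460,::-1],None,fx=2,fy=2)
c[:360,520:800]=cv2.resize(s['image'][130:250,290:390,::-1],None,fx=3,fy=3)[:,:280]
c[400:,:640]=cv2.resize(s['image'][60:260,200:520,::-1],None,fx=1,fy=1).repeat(2,1)[:200,:640]
cv2.imwrite('pics/w4.png',c)
E
```

```text
time_s: 10.6
tcp_pos: [504.3, 46.9, 60.5]
orientation: [0.016, 1.0, -0.0, 0.0]
contact_force: [-1.3, -4.5, 5.7]
width: 0.27
grip_force: 55.0
tcp [504.3  46.9  60.5] tool y [ 0.031  1.    -0.   ] z [ 0.001 -0.    -1.   ] roll 0.0 yaw -1.79 to go [-0.8  0.9 -0.5] F [-1.3 -4.5  5.7] M [-0.88  0.2   0.03] w 23.747835051309153
```

View pics/w4.png

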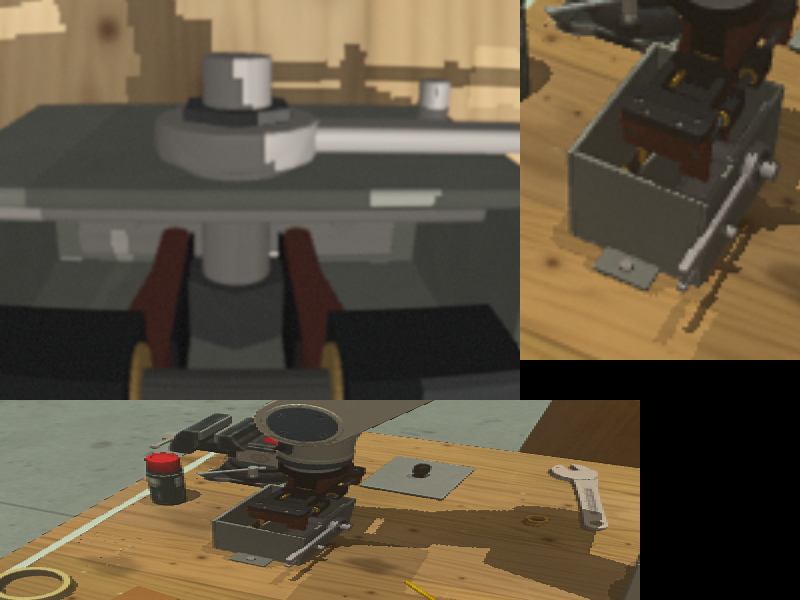

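The spanner now looks parallel to the rim (scene crop tip at (685,285)), the fingers hold the head, and the lid lies flat on the right. As a numerical check I'll measure the tip's height.

```bash
python3 - <<'E'
from h import *
a=np.radians(-1.8); ex=np.array([np.cos(a),np.sin(a),0]); ey=np.array([-np.sin(a),np.cos(a),0]); H=np.array([505.1,47.7,80])
s=grab('scene'); s0=np.load('s2.npy',allow_pickle=True).item()
for q in (0,.05,.2): print(q,proj(s,H-67*ex+ey*133*np.cos(q)-[0,0,133*np.sin(q)]).round(1))
def tip(d):
    im=d['image'][195:245,330:375].astype(int); m=((im.max(2)-im.min(2))<28)&(im.max(2)>110)
    n,l,st,ce=cv2.connectedComponentsWithStats(m.astype(np.uint8),connectivity=8)
    for i in range(1,n):
        if st[i,4]>15:
            ys,xs=np.where(l==i); k=ys>=ys.max()-3; print(st[i],'low end',xs[k].mean()+330,ys[k].mean()+195)
tip(s0); print('now'); tip(s)
w=grab('wrist'); w['fish']=1
# bottom edge of the spanner vs. tool in the scene: nut-side and tip-side vertical offsets
E
python3 st.py
```

```text
0 [353. 228.]
0.05 [352.8 229.8]
0.2 [352.7 234.4]
[12  0 21 33 87] low end 343.9230769230769 225.30769230769232
[ 0 23  6  8 25] low end 331.3333333333333 223.08333333333334
now
[13  0 19 25 70] low end 344.7857142857143 217.42857142857142
[ 0 22  6  9 31] low end 331.3 223.1
tcp [504.3  46.9  60.5] tool y [ 0.031  1.    -0.   ] z [ 0.001 -0.    -1.   ] roll 0.0 yaw -1.76 to go [-0.8  0.9 -0.4] F [-1.6 -4.8  7. ] M [-0.93  0.21  0.01] w 23.60144848745877
```

```bash
python3 -c "
from h import *
print(r.finish_job())"
```

```text
the job is handed in; nothing more can be done
None
```

The lid lies flat on the worktop clear of the housing, and I handed the job in with the gripper still holding the bolt head; the spanner looked level in the images (no exact angle measured), and I saw no contact with the spanner or bystanders.

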